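# Seat a relay carrier in the test fixture and make the contact check

## Task

Put the loose blue relay that was left on the fixture's deck into the yellow tray. Then slide the carrier along the deck, never lifting it, until all three ball feet have dropped fully into their cone, groove and flat seats. With it seated, press the hinged contact plate down until it lies level, hold it there for about a second, and let it spring up again; leave the other things on the bench where they are.

Things in the scene. Friction and masses are not known exactly. Their poses are not given: they have to be found in the camera images.
- fixture: Bench test fixture, fixed: grey box with a flat level aluminium deck 35 mm above the bench, spanning x -145 to 135, y -100 to 100 mm. Origin on the bench; x runs from the front edge (nearest the robot) to the back. Three dark steel seats are sunk in the deck. Two hinge cheeks on the +y side (x 36 to 129, y 93 to 115 mm, 107 mm above the bench) carry the contact plate; the other sides are open.
- carrier: Loose dark grey plate 130 (x) x 124 (y) x 10 mm on three 18 mm steel balls, starting askew on the deck's front; three black modules on its +x half (x -1 to 56, y -44 to 44 mm), yellow strip on the other. 0.5 to 0.85 kg, slippery feet. Origin under its middle at the balls' lowest points: plate z 16 to 26, module tops 54 mm. Home: fixture x 55, y 0 mm, axes parallel, 6.3 mm below the deck.
- relay: Small loose plug-in relay, blue with a black base, 28 (x) x 21 (y) x 35 mm tall, 40 g, standing on the deck at the back on the -y side, where the carrier has to go. Origin: centre of its underside.
- tray: Yellow open parts tray, fixed, on the bench left or right of the fixture: 130 (x) x 110 (y) x 45 mm high outside, walls 3 mm, floor 3 mm thick. Origin: centre of its underside.
- contact_plate (a joint): Hinged green plate, 70 mm wide (fixture x 47 to 118 mm), 160 mm long. 0 rad = level, 1.2 = fully up. A spring holds it up and returns it; about 5 N on the pad holds it level. Hinge axis along fixture x at y 104 mm, 99 mm above the bench. Up, its free end leans over the deck, 250 mm above the bench; level, its top is at 103 mm. The modules stop it short of level unless the carrier is home.
- press_pad (a point): Top centre of the round orange pad, 34 mm across, where the contact plate is pressed: 125 mm from the hinge axis, 7 mm above the plate's mid-plane, on the face that is on top when level. With the plate level it is at fixture x 82.5, y -21 mm, 106 mm above the bench.
- seat_cone (a point): Cone seat, 90 degree included angle, 20 mm across at the deck: fixture x 97, y -50 mm. The point is where the centre of the ball lies when home, 38 mm above the bench (2.7 mm above the deck).
- seat_groove (a point): V groove seat, 90 degrees, 20 mm wide at the deck, 28 mm long along the fixture's y: fixture x 97, y 50 mm. The point is where the ball's centre lies when home, 38 mm above the bench.
- seat_flat (a point): Flat seat: floor of a square pocket of 26 mm, 6.3 mm deep: fixture x 5, y 0 mm. The point is where the ball's centre lies when home, 38 mm above the bench.
- foot_cone (a point): Centre of the ball foot for the cone, at carrier x 42, y -50, z 9 mm. The balls sink 6.3 mm on dropping home; until then their centres are 44 mm above the bench.
- foot_groove (a point): Centre of the ball foot for the groove, at carrier x 42, y 50, z 9 mm.
- foot_flat (a point): Centre of the ball foot for the flat, at carrier x -50, y 0, z 9 mm.
- multimeter: Bystander: red and black multimeter lying flat, 150 x 78 x 44 mm, on the side of the fixture where the tray is not. Origin: centre of its underside.
- spray_can: Bystander: slim blue and white spray can with a red cap, standing, 53 mm across, 158 mm tall, beside the back of the fixture. Origin: centre of its underside.
- duct_offcut: Bystander: light grey slotted wiring duct, 150 x 40 x 50 mm, open at the top, beside the back of the fixture. Origin: centre of its underside.
Things that resemble listed ones, but are neither listed nor needed, are in the scene too. Several things look just like the tray: the one meant starts farthest to the robot's left.

How it is judged:
By the outcome, as a careful person would: the job done as asked, in the order asked, and still so for the second after the job is handed in, with the robot touching nothing.
It also fails if it takes over 72 s, if anything falls off the work surface, if the arm or the gripper's body presses on something with over 40 N, if the wrist force passes 120 N, or if a joint passes its speed limit or range.

## Robot

A 7-joint arm with a two-finger parallel gripper is mounted at the origin on the work surface. World frame = base frame: x ahead of the robot, y to its left, z up, the work surface at z = 0. Lengths are in mm, angles in rad, forces in N, time in s.
With the tool pointing down it reaches from about 400 to 875 mm from the base axis. Payload 19.3 kg.
Tool frame: the origin (TCP) lies at the very end of the fingers, on their centre line; the grasp point (between the pads) lies 19 mm behind it (grip_point_offset is the z of the grasp point in the tool frame, in mm); z points along the fingers, y is the line along which they close (so a half turn about z gives the same grasp; the last joint's range is limited). The gripper opens to 85 mm and grips with 20 to 120 N. Pads are 22 mm wide; open, the fingers measure 114 mm over their backs; the gripper's body (76 mm by 85 mm) begins 54 mm behind the grasp point. The pads swing forward as they close: fully open they stand 13 mm farther back than shut.
Start: joints at [1.12, 0.521, -0.036, 1.599, 0.021, 1.021, -0.113], TCP at [232.262, -580.232, 231.291] pointing down, gripper open.
Joint ranges: [-2.91, 2.91], [-0.3, 2.13], [-1.5, 1.42], [0.17, 2.43], [-1.26, 4.41], [0.16, 1.93], [-2.52, 2.52]. Speed limits (rad/s): [1.89, 1.89, 2.39, 2.39, 3.01, 3.01, 3.01].

## Interface

Orientations are given as a 3x3 rotation matrix whose columns are the frame's x, y, z axes.
In Python, from workcell import movep, movel, goto_joints, open_gripper, clamp, wait, inverse_kinematics, read_state, camera, PlanningError, finish_job, grip_point_offset gives the robot as it stands. Calls block until the motion is done:
- movep(position, orientation): joint-space move of the TCP to a pose.
- movel(position, frame=None, max_speed=150, guard=None): straight line of the TCP; frame=None keeps the orientation; max_speed is the mean speed in mm/s. With guard (N) it stops when the force on the tool has changed by that much, and returns True; else False.
- goto_joints(angles): joint-space move.
- open_gripper() and clamp(): open the fingers fully, or close them until they stop; the grip force is fixed at half the most.
- wait(seconds).
- inverse_kinematics(position, orientation): joint angles nearest the present ones, or None.
- read_state(): the state.
- camera(name): name is "side" or "top" or "wrist"; returns a dict with "image" (384x512x3 uint8, blue, green, red), "range_z" (384x512 float32, mm along the optical axis (not along the pixel's ray), 0 where there is no reading), "fx", "fy", "cx", "cy" (pixels), "cam_to_world" (4x4, takes a point from camera to world coordinates). Camera axes: x right, y up, looking along -z (the intrinsics and any distortion apply to the point x, -y, -z); pixel columns grow to the right and rows downward; lengths in mm; the calibration is good to about 2 mm. A picture is of the moment at which its call begins.
A pose or a line that the arm cannot do raises PlanningError and nothing moves.
- finish_job(): hands the job in; it is judged then, once.
The state is a dict: "time": time; "qpos": joint angles; "qvel": joint speeds; "joint_efforts": joint torques, N m; "eef_pos": TCP position; "tool_rot": TCP orientation; "ft_force": force on the tool from outside, world axes, zero at the start; "torque": the same for the moment, N m; "finger_gap": finger opening in mm; "gripper_force": force on a finger pad.
Only numpy, scipy, OpenCV 4.12 (cv2) and the standard library are available. Lean on these libraries where they do the work, as an engineer would, in place of code of your own. Each camera call takes 0.05 s, during which the arm holds its last target. There are 200 camera calls.

## Working session

There is one attempt and no reset: what is moved stays moved. The work goes in short steps, each a Python script; the robot and the scene stay as the last script left them, time stands still between calls to the robot, and variables do not carry over. Pictures are saved under pics/ and viewed, at most 10 in all, crops included, and the job is handed in when it is done.

```bash
mkdir -p pics; ls; cat > h.py <<'E'
import numpy as np, cv2
from workcell import *
def snap(cam,name):
    c=camera(cam); cv2.imwrite(f'pics/{name}.png',c['image']); np.savez(f'pics/{name}.npz',**c); return c
def px(c,u,v,z=None):
    """world point of pixel; by depth, or on plane z"""
    T=np.array(c['cam_to_world']); 
    d=np.array([(u-c['cx'])/c['fx'],-(v-c['cy'])/c['fy'],-1.])
    if z is None:
        s=np.median(c['range_z'][int(v)-1:int(v)+2,int(u)-1:int(u)+2])
    else:
        s=(z-T[2,3])/(T[:3,:3]@d)[2]
    return T[:3,:3]@(d*s)+T[:3,3]
E
python3 - <<'E'
from h import *
for n in('top','side'):
    c=snap(n,n+'0'); print(n,{k:c[k] for k in c if k not in('image','range_z')})
a=cv2.resize(cv2.imread('pics/top0.png'),(800,600),interpolation=cv2.INTER_CUBIC);cv2.imwrite('pics/top0b.png',a)
print(read_state())
E
```

```text
pics
top {'fx': 412.8309602520943, 'fy': 412.8309602520943, 'cx': 251.54672426064087, 'cy': 202.0355873823442, 'cam_to_world': array([[ 1.69708598e-02,  9.98237007e-01, -5.68758960e-02,
         4.48366819e+02],
       [-9.99632795e-01,  1.81414471e-02,  2.01286659e-02,
        -7.07948241e+01],
       [ 2.11249902e-02,  5.65134102e-02,  9.98178325e-01,
         1.39061497e+03],
       [ 0.00000000e+00,  0.00000000e+00,  0.00000000e+00,
         1.00000000e+00]])}
side {'fx': 468.2540150187101, 'fy': 468.2540150187101, 'cx': 253.53274133039506, 'cy': 193.04631367176847, 'cam_to_world': array([[-7.18766642e-01,  3.95016064e-01, -5.72133572e-01,
        -1.20831773e+02],
       [-6.95216275e-01, -4.16628118e-01,  5.85743409e-01,
         6.21281966e+02],
       [-6.98887750e-03,  8.18769394e-01,  5.74079990e-01,
         7.58791026e+02],
       [ 0.00000000e+00,  0.00000000e+00,  0.00000000e+00,
         1.00000000e+00]])}
{'time': 0.1, 'qpos': array([ 1.11978762,  0.52197047, -0.03631352,  1.59989289,  0.02122126,
        1.02111312, -0.11276745]), 'qvel': array([-1.50358507e-04, -1.32478164e-03, -5.72321927e-04, -2.54189701e-03,
       -9.41192945e-05,  4.34137911e-04,  7.50960342e-04]), 'joint_efforts': array([ 2.91866731e-03, -9.28503871e+01,  1.98407605e+00, -3.70543206e+01,
        1.81951403e-02,  5.35030762e-03,  1.36110730e-04]), 'eef_pos': array([ 232.14887223, -579.98731676,  230.79425403]), 'tool_rot': array([[ 9.28357068e-01,  3.71689314e-01, -4.56364218e-04],
       [ 3.71689582e-01, -9.28356648e-01,  8.87985016e-04],
       [-9.36142149e-05, -9.93992991e-04, -9.99999502e-01]]), 'ft_force': array([-0.62926327, -1.06485235, -0.31918333]), 'torque': array([-0.01297679,  0.0021311 ,  0.07081794]), 'gripper_force': 0.0, 'finger_gap': 85.3507024012384}
```

View pics/top0b.png

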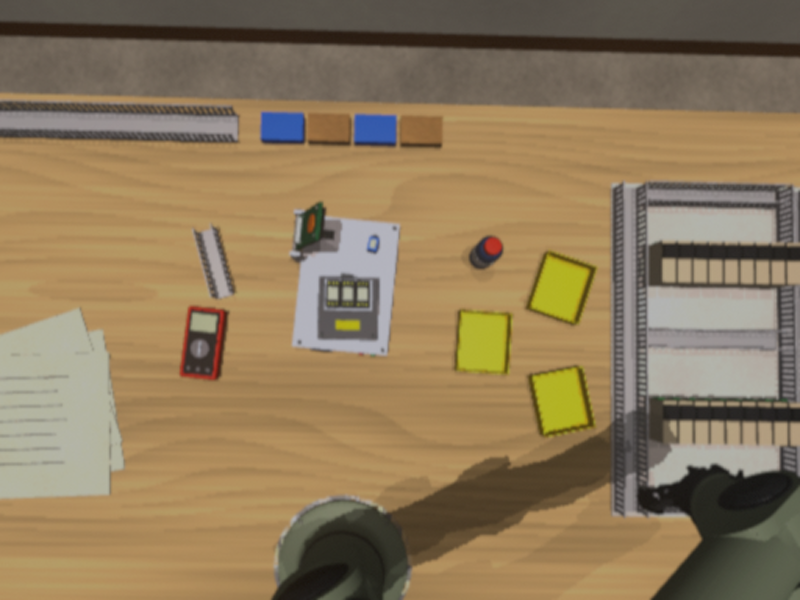

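View pics/side0.png

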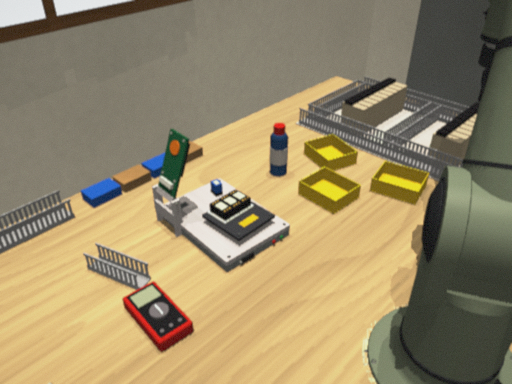

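The top view (800x600) shows the fixture with corners near (298,212), (399,226), (387,354) and (292,346). The carrier is at (348,308) and the relay at (373,243). Of the three trays, the leftmost is at (483,342). I'll measure coarse positions, then look from above with the wrist camera.

```bash
python3 - <<'E'
from h import *
c=np.load('pics/top0.npz'); np.set_printoptions(precision=1,suppress=True)
for n,u,v,z in [('c1',300,212,35),('c2',399,226,35),('c3',387,354,35),('c4',292,346,35),('relay',373,240,70),('tray1',483,342,45),('tray2',561,288,45),('tray3',560,400,45),('can',490,246,158),('dmm',204,343,44),('duct',215,262,50)]:
    print(n,px(c,u/1.5625,v/1.5625,z))
R=np.diag([1.,-1,-1])
im=cv2.imread('pics/top0.png')[125:235,180:270]
cv2.imwrite('pics/cropA.png',cv2.resize(im,None,fx=5,fy=5,interpolation=cv2.INTER_CUBIC))
movel([232,-580,430],max_speed=300)
for p in ([540,-60,470],):
    for yaw in (0,np.pi/2,-np.pi/2,np.pi):
        cy,s=np.cos(yaw),np.sin(yaw); Rz=np.array([[cy,-s,0],[s,cy,0],[0,0,1]])
        q=inverse_kinematics(p,Rz@R); print(yaw,q)
movep([540,-60,470],R)
c=snap('wrist','w1'); print(c['cam_to_world'],c['fx'],read_state()['time'])
cv2.imwrite('pics/w1b.png',cv2.resize(c['image'],(800,600),interpolation=cv2.INTER_CUBIC))
E
```

```text
c1 [742.  102.7  35. ]
c2 [ 716.5 -107.5   35. ]
c3 [444.9 -86.8  35. ]
c4 [458.2 112.3  35. ]
relay [679.3 -53.4  70. ]
tray1 [ 473.3 -287.    45. ]
tray2 [ 589.9 -450.8   45. ]
tray3 [ 355.2 -449.2   45. ]
can [ 656.8 -280.7  158. ]
dmm [461.2 293.1  44. ]
duct [629.8 274.4  50. ]
0 [ 0.3  0.3 -0.5  1.4  0.1  1.5 -1.7]
1.5707963267948966 [ 0.5  0.3 -0.6  1.4  0.2  1.5 -0.2]
-1.5707963267948966 None
3.141592653589793 [ 0.6  0.3 -0.8  1.4  0.2  1.5  1.4]
[[ -0.    1.    0.3 607.4]
 [ -1.   -0.    0.  -62. ]
 [  0.   -0.3   1.  612.8]
 [  0.    0.    0.    1. ]] 269.72414037223774 3.125
```

View pics/w1b.png

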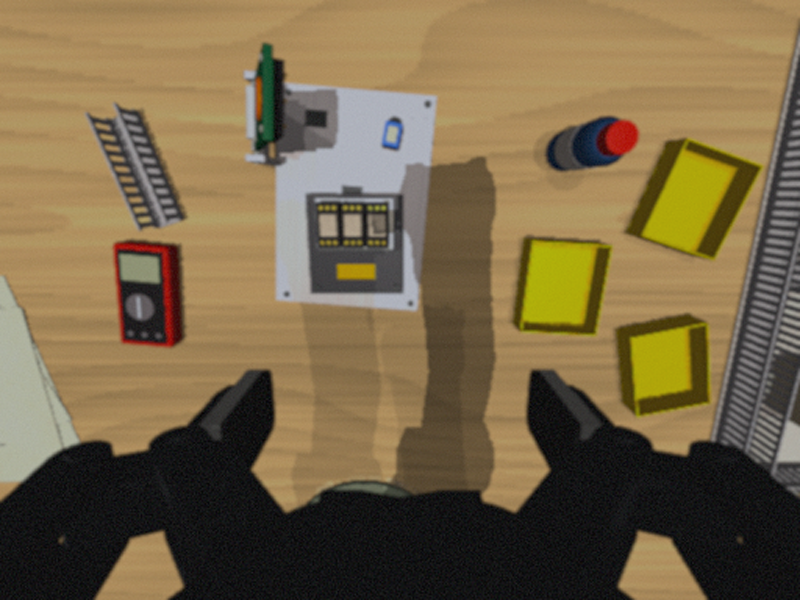

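The wrist view shows the deck corners at (435,95), (418,310) and (276,300). The carrier plate spans about (307–403, 193–293), with the relay at (392,133) and the leftmost tray at (563,285). I'll take one closer view and fit rectangles by depth.

```bash
cat >> h.py <<'E'
def cloud(c):
    v,u=np.mgrid[:384,:512]; s=c['range_z'].astype(float)
    P=np.stack([(u-c['cx'])/c['fx']*s,-(v-c['cy'])/c['fy']*s,-s],-1)
    T=np.array(c['cam_to_world']); P=P@T[:3,:3].T+T[:3,3]; P[s<=0]=np.nan; return P
def rectfit(P,zlo,zhi,xr,yr):
    m=(P[...,2]>zlo)&(P[...,2]<zhi)&(P[...,0]>xr[0])&(P[...,0]<xr[1])&(P[...,1]>yr[0])&(P[...,1]<yr[1])
    n,l,st,_=cv2.connectedComponentsWithStats(m.astype(np.uint8)); k=1+np.argmax(st[1:,4]); m=l==k
    q=P[m]; return cv2.minAreaRect(q[:,:2].astype(np.float32)),np.median(q[:,2]),len(q),m
E
python3 - <<'E'
from h import *
R=np.diag([1.,-1,-1]); movep([620,-40,310],R)
c=snap('wrist','w2')
cv2.imwrite('pics/w2b.png',cv2.resize(c['image'],(800,600),interpolation=cv2.INTER_CUBIC))
for n in('w1','w2','top0'):
    c=np.load(f'pics/{n}.npz');P=cloud(c)
    for nm,a in dict(deck=(28,44,(400,800),(-150,150)),plate=(52,70,(440,600),(-100,120)),mod=(80,100,(440,640),(-80,80)),relay=(60,80,(640,720),(-90,-20)),tray=(36,54,(390,560),(-360,-220)),).items():
        try:
            r,z,k,_=rectfit(P,*a);print(n,nm,np.round(r[0],1),np.round(r[1],1),round(r[2],1),round(float(z),1),k)
        except Exception as e: print(n,nm,e)
print(read_state()['time'])
E
```

```text
w1 deck [593.2   4.3] [200.3 280.5] 85.5 35.3 9088
w1 plate [538.6  -2.2] [124.3 122.6] 90.0 61.2 2312
w1 mod [569.1  -1.9] [86.9 54.9] 90.0 89.2 1333
w1 relay [675.6 -51. ] [20.4 27.5] 78.2 70.6 178
w1 tray [ 478.  -288.6] [111.1 130.1] 86.6 44.2 532
w2 deck [592.9   6. ] [204.1 280.6] 85.5 35.3 14753
w2 plate [538.6  -2.6] [124.  122.9] 89.9 61.1 3450
w2 mod [569.6  -2.3] [55.9 87.5] 0.1 89.1 2300
w2 relay [675.4 -51.3] [20.6 27.4] 77.7 70.4 301
w2 tray [ 478.6 -288.7] [111.3 129. ] 87.0 42.9 778
top0 deck [589.5   3.6] [200.8 280.6] 85.5 34.7 3239
top0 plate [537.2  -2.1] [126.3 122.6] 1.0 60.9 1017
top0 mod [565.1  -3.7] [87.6 55.7] 88.4 88.7 472
top0 relay [671.2 -51.9] [20.5 27.3] 77.7 69.6 57
top0 tray [ 473.4 -301.7] [130.2  90.4] 0.1 43.7 91
3.925
```

View pics/w2b.png

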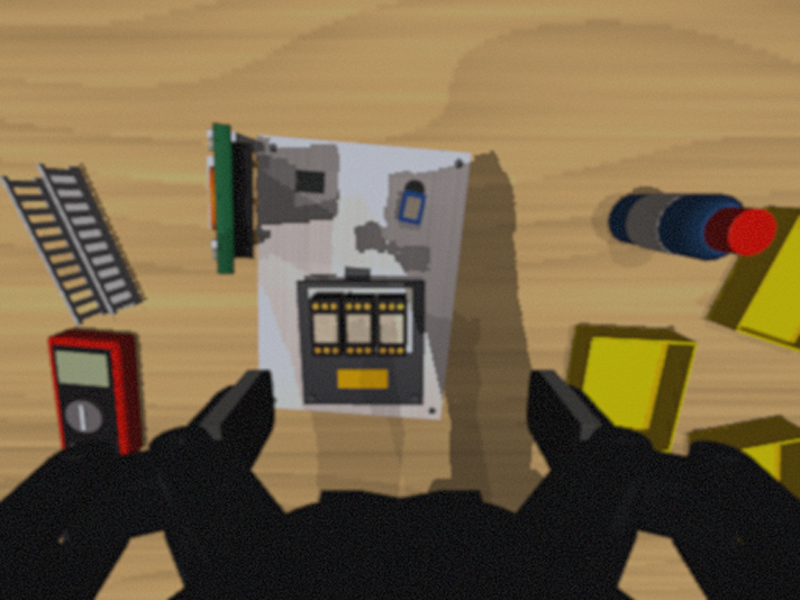

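Depth fits agree well. The fixture is centred at (593,4) with yaw −4.5°, the carrier is near (542,−2.4) with yaw ≈0, and the relay is at (675.5,−51) with yaw −12°. The tray is at (478.3,−288.6) with yaw −3°. Next is the relay.

```bash
cat >> h.py <<'E'
def down(deg):
    a=np.radians(deg);c,s=np.cos(a),np.sin(a)
    return np.array([[c,-s,0],[s,c,0],[0,0,1]])@np.diag([1.,-1,-1])
A=np.radians(-4.5); FX=np.array([np.cos(A),np.sin(A)]); FY=np.array([-np.sin(A),np.cos(A)])
O=np.array([593.1,4.2])+5*FX
def fw(x,y): return O+x*FX+y*FY
def st(msg=''):
    s=read_state(); print(msg,'t',round(s['time'],2),'eef',np.round(s['eef_pos'],1),'ft',np.round(s['ft_force'],1),'gap',round(s['finger_gap'],1),'gf',round(s['gripper_force'],1))
E
python3 - <<'E'
from h import *
P=cloud(np.load('pics/w1.npz'));P2=cloud(np.load('pics/w2.npz'))
for Q in(P,P2):
    r,z,k,_=rectfit(Q,52,70,(440,640),(-100,120));print(r)
    q=Q.reshape(-1,3);f=np.c_[(q[:,:2]-O)@np.c_[FX,FY],q[:,2]]
    for z in range(110,280,20):
        g=f[(f[:,2]>z)&(f[:,2]<z+20)&(f[:,0]>30)&(f[:,0]<140)&(f[:,1]>-40)&(f[:,1]<130)]
        if len(g)>3: print(z,len(g),g.min(0).round(),g.max(0).round())
R=down(-12.2)
movep([675.5,-51,150],R); movel([675.5,-51,40],max_speed=120,guard=15); st('down')
clamp(); st('clamped'); movel([675.5,-51,200],max_speed=200); st('up')
R2=down(55)
movep([478.3,-288.6,200],R2); movel([478.3,-288.6,13],max_speed=150,guard=15); st('low')
open_gripper(); st('open'); movel([478.3,-288.6,220],max_speed=250); st()
c=snap('wrist','w3'); cv2.imwrite('pics/w3b.png',c['image'])
E
```

```text
((541.3948974609375, -2.2158050537109375), (124.32808685302734, 128.3189239501953), 89.97463989257812)
110 12 [ 47.  95. 110.] [ 57. 105. 130.]
130 216 [ 47.  84. 130.] [117. 102. 150.]
150 35 [ 47.  67. 150.] [115.  90. 170.]
170 30 [ 47.  57. 170.] [116.  80. 190.]
190 38 [ 47.  43. 191.] [116.  72. 210.]
210 111 [ 47.  38. 211.] [112.  66. 230.]
230 829 [ 47.  37. 230.] [117.  60. 250.]
250 46 [ 49.  43. 250.] [114.  49. 252.]
((541.9867553710938, -2.6466827392578125), (123.88050842285156, 129.9398193359375), 89.82197570800781)
130 59 [ 58.  96. 140.] [107. 100. 144.]
190 4 [ 62.  48. 196.] [101.  49. 198.]
210 106 [ 57.  37. 210.] [109.  62. 230.]
230 2135 [ 47.  37. 230.] [117.  60. 250.]
250 84 [ 49.  44. 250.] [115.  49. 251.]
down t 5.71 eef [676.  -50.9  40.9] ft [ 0.2 -0.2  1.1] gap 85.3 gf 0.0
clamped t 6.32 eef [675.8 -51.   40.3] ft [-0.3  0.2  4.4] gap 20.3 gf 58.9
up t 7.27 eef [674.9 -51.1 198.7] ft [ 0.5 -0.  -1. ] gap 20.3 gf 58.6
low t 10.04 eef [ 478.7 -288.8   13.7] ft [ 0.4 -0.6 -0.3] gap 20.0 gf 58.6
open t 10.69 eef [ 478.3 -288.6   13. ] ft [-0.1 -0.3 -0.6] gap 85.6 gf 0.0
 t 11.67 eef [ 477.7 -288.4  218.8] ft [-0.7  1.6 -0.7] gap 85.6 gf 0.0
```

View pics/w3b.png

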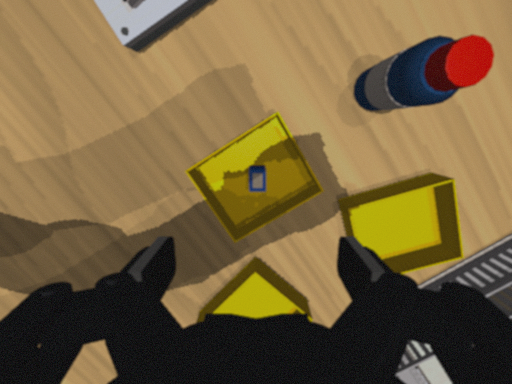

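The relay stands in the right tray, at pixel (257,178). Next I grip the −y module across carrier x, staying clear of the plate's underside at fixture y≥37, and start the slide.

```bash
python3 - <<'E'
from h import *
R=down(90); x,y=569.2,-30.5
movep([x,y,200],R); movel([x,y,60],max_speed=120,guard=10); st('down')
clamp(); st('clamped'); wait(.3); st()
p=read_state()['eef_pos']
movel([x+10,y,60],max_speed=30); st('moved')
c=snap('wrist','w4'); s=snap('side','s4')
P=cloud(c)
for nm,a in dict(plate=(52,70,(440,660),(-100,120)),mod=(80,100,(440,680),(-80,80))).items():
    r,z,k,_=rectfit(P,*a);print(nm,np.round(r[0],1),np.round(r[1],1),round(r[2],1),round(float(z),1),k)
im=s['image'][130:290,140:310];cv2.imwrite('pics/s4b.png',cv2.resize(im,None,fx=3.5,fy=3.5,interpolation=cv2.INTER_CUBIC))
E
```

```text
down t 14.1 eef [569.6 -30.5  60.7] ft [-0.1  0.4  0.1] gap 86.0 gf 0.0
clamped t 14.48 eef [569.7 -30.5  60.7] ft [-0.3 -0.7  6.6] gap 55.0 gf 61.7
 t 14.78 eef [569.8 -30.5  60.7] ft [ 0.3 -1.3  7.1] gap 54.8 gf 61.7
moved t 15.27 eef [580.  -30.4  60.7] ft [ 1.2 -0.8  5.8] gap 54.7 gf 61.7
plate [553.1   3. ] [130.7 112.2] 0.9 61.2 26043
mod [581.   -2.5] [82.4 88.1] 1.0 89.3 24687
```

View pics/s4b.png

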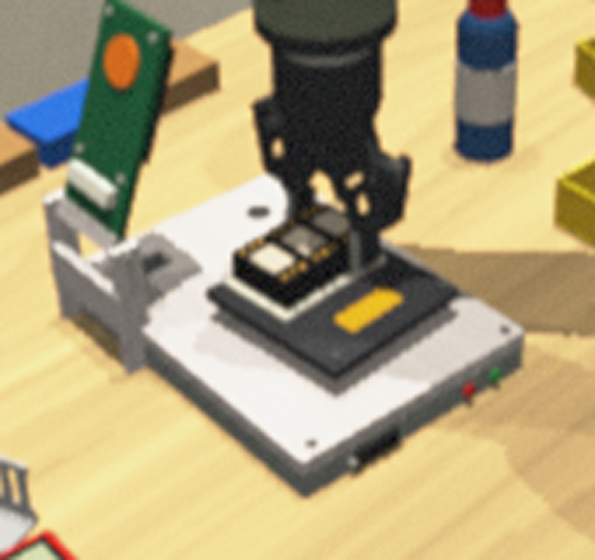

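The grip is sound, and the carrier follows the tool while pressing the deck with about 6 N, so it isn't lifted. I'll slide it to home with the yaw correction.

```bash
python3 - <<'E'
from h import *
R=down(85.5); print(fw(82.5,-28))
for d,z in ((-60,59.8),(-15,59.6)):
    g=fw(82.5+d,-28); movel([*g,z],R,max_speed=45); st(d)
for d in (-10,-5,-2,0):
    g=fw(82.5+d,-28); movel([*g,59.5],R,max_speed=30); st(d)
wait(.3); st()
P=cloud(snap('wrist','w5'));snap('side','s5')
E
```

```text
[678.13341202 -30.57885622]
-60 t 16.39 eef [619.2 -25.6  60.7] ft [2.5 0.5 7.9] gap 55.2 gf 63.2
-15 t 17.54 eef [664.2 -29.2  60.6] ft [ 2.7 -0.5  7. ] gap 54.7 gf 63.2
-10 t 17.86 eef [668.9 -29.8  59.8] ft [ 4.1 -0.2  2.9] gap 55.4 gf 63.8
-5 t 18.18 eef [672.7 -30.3  58.9] ft [ 1.2 -0.4 -6. ] gap 55.1 gf 64.4
-2 t 18.43 eef [675.9 -30.5  59.2] ft [-0.2  0.2 -7.1] gap 55.3 gf 64.4
0 t 18.68 eef [678.1 -30.6  59.4] ft [ 0.4 -0.6 -6.2] gap 54.8 gf 64.4
 t 18.98 eef [678.1 -30.6  59.5] ft [ 1.1 -0.8 -6.1] gap 55.1 gf 64.4
```

The feet are over the seats and the gripper now carries the weight. I'll lower it straight down under guard, then release.

```bash
python3 - <<'E'
from h import *
g=fw(82.5,-28)
print(movel([*g,53.8],max_speed=15,guard=12)); st('low'); wait(.2); st()
open_gripper(); wait(.3); st('open')
movel([*g,140],max_speed=150)
g2=fw(-20,-60); movel([*g2,230],max_speed=250)
c=snap('wrist','w6'); t=snap('top','t6'); s=snap('side','s6')
st()
for c in(c,t):
    P=cloud(c)
    for nm,a in dict(plate=(44,66,(560,740),(-100,120)),mod=(74,95,(600,740),(-80,60))).items():
        r,z,k,m=rectfit(P,*a);f=(np.array(r[0])-O)@np.c_[FX,FY];q=P[m]
        fit=np.linalg.lstsq(np.c_[q[:,:2]-q[:,:2].mean(0),np.ones(len(q))],q[:,2],rcond=None)[0]
        print(nm,'fixt',np.round(f,1),np.round(r[1],1),round(r[2],1),'z',round(float(z),1),'slope',np.round(fit,3),k)
cv2.imwrite('pics/s6b.png',cv2.resize(s['image'][130:290,140:310],None,fx=3.5,fy=3.5,interpolation=cv2.INTER_CUBIC))
E
```

```text
True
low t 19.39 eef [676.7 -31.1  55.4] ft [-5.6 -1.5  3.8] gap 55.3 gf 65.3
 t 19.59 eef [676.7 -31.1  55.4] ft [-4.6 -1.2  2.6] gap 55.3 gf 65.3
open t 20.31 eef [677.1 -30.8  55.1] ft [0.7 0.1 0. ] gap 85.7 gf 0.0
 t 21.88 eef [573.8 -53.9 228.7] ft [0.1 0.5 0.3] gap 85.3 gf 0.0
plate fixt [54.  -0.4] [123.  130.2] 85.5 z 55.1 slope [ 1.1000e-02 -2.0000e-03  5.5394e+01] 8118
mod fixt [81.4 29.3] [27.9 56.7] 85.6 z 83.1 slope [ 1.6000e-02 -7.0000e-03  8.2933e+01] 1704
plate fixt [ 2.2 56.1] [46.8 19.8] 22.9 z 53.2 slope [ 2.8000e-02 -5.5000e-02  5.3837e+01] 56
mod fixt [104.8  34.7] [7.4 8.5] 27.4 z 82.3 slope [ 4.0000e-02 -4.8100e-01  8.2163e+01] 7
```

View pics/s6b.png

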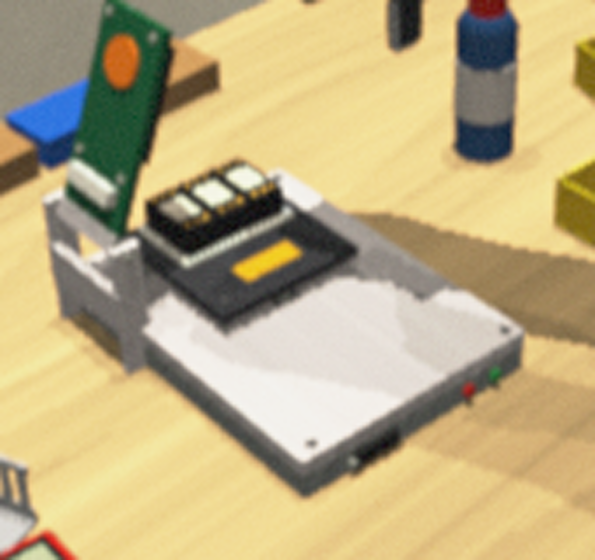

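The carrier looks home: fixture (54, −0.4), yaw 0° relative to the fixture, height 55.1. I'll check local heights for tilt.

```bash
python3 - <<'E'
from h import *
def rep(n,ox,oy,ang,dz):
    P=cloud(np.load(f'pics/{n}.npz')).reshape(-1,3);a=np.radians(ang)
    d=P[:,:2]-[ox,oy];cx=d@[np.cos(a),np.sin(a)];cy=d@[-np.sin(a),np.cos(a)]
    for nm,x0,x1,y0,y1,zz in (('frontL',-60,-45,30,57,61),('frontR',-60,-45,-57,-30,61),('sideL+',10,50,50,58,61),('sideR+',10,50,-58,-50,61),('back',60,63,-50,50,61),('m1',5,50,-40,-20,89),('m2',5,50,-10,10,89),('m3',5,50,20,40,89)):
        m=(cx>x0)&(cx<x1)&(cy>y0)&(cy<y1)&(abs(P[:,2]-zz+dz)<6)
        print(n,nm,m.sum(),np.round(np.median(P[m,2]),2),np.round(P[m,2].std(),2))
rep('w2',541.8,-2.5,0,0); h=fw(55,0); rep('w6',*h,-4.5,6.3)
E
```

```text
w2 frontL 141 60.95 1.32
w2 frontR 147 61.22 1.23
w2 sideL+ 126 61.06 0.72
w2 sideR+ 125 61.0 0.73
w2 back 133 61.07 0.81
w2 m1 419 89.32 0.8
w2 m2 424 89.27 0.82
w2 m3 420 89.22 0.82
w6 frontL 360 55.0 1.23
w6 frontR 279 55.12 1.15
w6 sideL+ 291 54.84 0.73
w6 sideR+ 232 55.1 0.73
w6 back 17 55.1 0.57
w6 m1 782 83.25 0.74
w6 m2 862 83.29 0.78
w6 m3 935 83.24 0.76
```

The drop is a uniform ~6.1 mm with no tilt, so the carrier is seated. Next I press the contact plate with closed fingers, following the pad's arc from the top face.

```bash
cat >> h.py <<'E'
def arc(th,w=12,dz=0):
    y=104-125*np.cos(th)+7*np.sin(th)+w*np.sin(th); z=99+125*np.sin(th)+7*np.cos(th)
    return [*fw(82.5,y),z+dz]
E
python3 - <<'E'
from h import *
R=down(85.5)
p=read_state()['eef_pos']; movel([p[0],p[1],330],R,max_speed=300); clamp()
movep([*fw(82.5,85),330],R); movel([*fw(82.5,85),232],max_speed=200,guard=10); st('above')
for th in (1.2,1.05,.9,.75,.6,.45,.3,.2,.1):
    if movel(arc(th),R,max_speed=90,guard=25): st('STOP'); break
    st(th)
else:
    print(movel(arc(0.03),R,max_speed=40,guard=25)); st()
    print(movel(arc(0,dz=-1.5),R,max_speed=20,guard=10)); st('press')
    s=snap('side','s7')
    cv2.imwrite('pics/s7b.png',cv2.resize(s['image'][130:290,140:310],None,fx=3.5,fy=3.5,interpolation=cv2.INTER_CUBIC))
E
```

```text
above t 24.52 eef [687.4  81.7 233.4] ft [0.3 0.1 0.8] gap 0.1 gf 0.0
1.2 t 24.85 eef [686.3  73.  218. ] ft [-0.9  0.5 -0.8] gap 0.1 gf 0.0
1.05 t 25.22 eef [685.  55. 211.] ft [0.6 1.9 2.6] gap 0.0 gf 1.1
0.9 t 25.58 eef [683.6  38.1 201.2] ft [-0.5  0.6  3.8] gap 0.1 gf 1.2
0.75 t 25.95 eef [682.3  22.7 189.4] ft [0.1 0.9 3.6] gap 0.1 gf 1.4
0.6 t 26.32 eef [681.2   8.9 175.5] ft [-1.5 -0.2  3.5] gap 0.1 gf 1.5
0.45 t 26.68 eef [680.3  -3.  159.9] ft [-1.7 -0.   4. ] gap 0.0 gf 1.6
0.3 t 27.05 eef [679.5 -12.5 142.8] ft [-2.3 -0.9  3.9] gap -0.3 gf 1.8
0.2 t 27.34 eef [679.2 -17.3 131.1] ft [-1.5 -0.8  4.7] gap 0.0 gf 1.9
0.1 t 27.63 eef [678.9 -21.1 118.8] ft [-2.   0.4  4.5] gap 0.2 gf 2.0
False
 t 28.01 eef [678.8 -22.7 110.1] ft [-0.7  2.2  3.9] gap -0.1 gf 2.0
True
press t 28.32 eef [678.9 -23.1 105.6] ft [-4.1 -0.7 15.4] gap 0.2 gf 7.3
```

View pics/s7b.png

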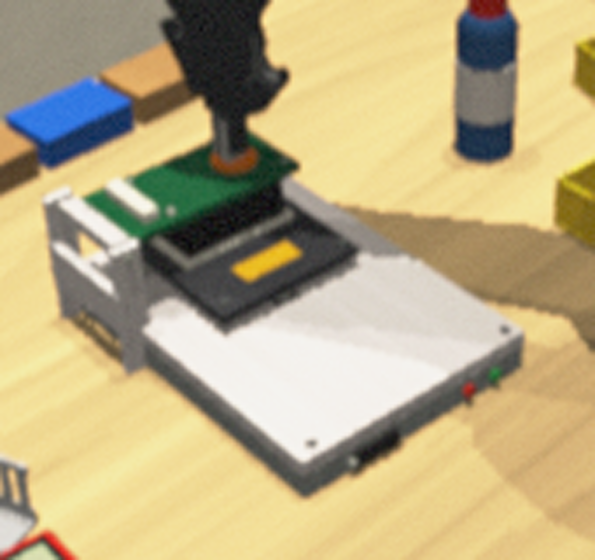

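The plate lies level on its stop, with the TCP at 105.6 mm and a reaction of about 15 N. I'll hold it there, let it rise along the arc, retreat and check.

```bash
python3 - <<'E'
from h import *
wait(.6); st('hold'); wait(.7); st('hold')
R=down(85.5)
for th in (.1,.3,.5,.7,.9,1.05,1.2): movel(arc(th),R,max_speed=120)
st('up'); movel([*fw(82.5,86),235],R,max_speed=100); movel([*fw(82.5,86),340],max_speed=250)
movel([*fw(-20,-60),330],max_speed=300); st(); wait(.3)
movel([*fw(-20,-60),230],max_speed=300)
c=snap('wrist','w8'); s=snap('side','s8'); st()
P=cloud(c)
r,z,k,_=rectfit(P,44,66,(560,740),(-100,120));print((np.array(r[0])-O)@np.c_[FX,FY],r,z)
cv2.imwrite('pics/s8b.png',cv2.resize(s['image'],(800,600),interpolation=cv2.INTER_CUBIC))
P=P.reshape(-1,3);d=P[:,:2]-fw(55,0);cx=d@FX;cy=d@FY
for x0,x1,y0,y1,zz in((-60,-45,30,57,55),(-60,-45,-57,-30,55),(10,50,50,58,55),(10,50,-58,-50,55),(5,50,-40,-20,83),(5,50,20,40,83)):
    m=(cx>x0)&(cx<x1)&(cy>y0)&(cy<y1)&(abs(P[:,2]-zz)<6);print(round(np.median(P[m,2]),2))
E
```

```text
hold t 28.97 eef [678.9 -23.1 105.7] ft [-3.7 -0.5 13.1] gap -0.2 gf 6.9
hold t 29.67 eef [678.9 -23.1 105.7] ft [-4.2 -0.9 14.6] gap -0.4 gf 6.9
up t 32.02 eef [686.2  74.2 218. ] ft [ 0.9 -0.7 -1.2] gap 0.3 gf 0.0
 t 33.67 eef [573.1 -54.8 329.4] ft [-0.4 -0.   0.4] gap 0.2 gf 0.0
 t 34.55 eef [574.5 -54.1 232.2] ft [ 0.6 -0.9  0.4] gap 0.1 gf 0.0
[53.85242249 -0.59127286] ((651.724609375, -1.0069580078125), (124.189208984375, 129.87738037109375), 85.4275894165039) 55.07960170374102
54.91
55.06
54.79
55.11
83.27
83.27
```

View pics/s8b.png

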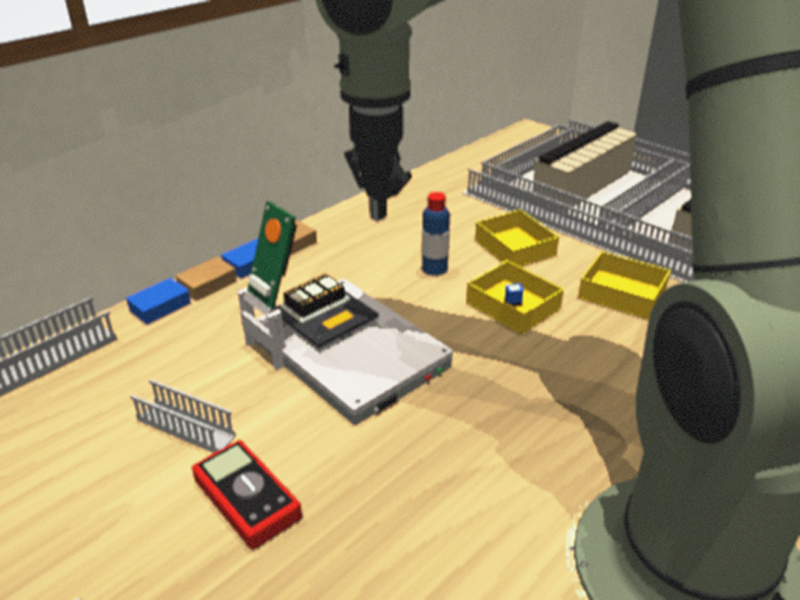

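The plate is up again at (270,245) and the carrier is seated at (330,315). The relay stands in the left tray at (513,294), and the bystanders are unmoved. Handing in.

```bash
python3 -c "
from workcell import *
print(finish_job())"
```

```text
the job is handed in; nothing more can be done
None
```

The job is handed in at about 35 s on the robot's clock: the relay is in the leftmost yellow tray, the carrier sits in all three seats, and the contact plate was held level for about 1.3 s and sprang back up; no verdict has come back.

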